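# Turn a ripening cheese over with the spatula

### The arm

A 7-joint arm with a two-finger parallel gripper is mounted at the origin on a cart in front of the work surface, level with it; the furniture and walls round the work are solid. World frame = base frame: x ahead of the robot, y to its left, z up, the work surface at z = 0. Lengths are in m, angles in rad, forces in N, time in s.
With the tool pointing down it reaches from about 0.4 to 0.85 m from the base axis. Payload 10.4 kg.
Tool frame: the origin (TCP) lies at the centre of the arm's flange, where the gripper is bolted on; the fingertips stand 182 mm ahead of it and the grasp point (between the pads) lies 164 mm ahead of it; z points along the fingers, y is the line along which they close (so a half turn about z gives the same grasp; the last joint's range is limited). The gripper opens to 87 mm and grips with 3 to 60 N. Pads are 19 mm wide; open, the fingers measure 117 mm over their backs; the gripper's body (75 mm by 190 mm) begins 51 mm behind the grasp point.
Start: joints at [1.08, 0.332, -0.065, 1.46, 0.022, 1.35, -0.088], TCP at [0.282, -0.558, 0.405] pointing down, gripper open.
Joint ranges: [-2.6, 2.6], [-0.5, 2.12], [-1.47, 1.34], [0.16, 2.42], [-1.27, 4.41], [0.06, 2.06], [-2.6, 2.6]. Speed limits (rad/s): [2.22, 2.22, 2.79, 2.79, 3.14, 3.14, 3.14].

### API

Orientations are given as a unit quaternion [x, y, z, w].
In Python, from bench import r, eyes, job gives the robot as it stands. The module is installed in compiled form; this text tells all that it offers.
- The arm moves only by the shell command python3 -m inch 'ROWS' [OPENING] [FORCE]. ROWS is JSON, a list of rows, each a list of 6 numbers: the shift along the tool's x, y, z normalised to -1 to 1, where 1 is 4 cm, then the turn, a rotation vector about the tool's x, y, z normalised to -1 to 1, where 1 is 0.12 rad. In form: [[x, y, z, wx, wy, wz], ...]. A call has exactly 5 rows; each row shifts and turns the commanded pose from where the row before left it, along the tool's axes as they then stand; what a row does not reach is not made up. A row lasts 1/12 s, in which the tool goes at most 41.7 mm and 7.16 degrees, less where a joint would pass 70% of its speed; a pose out of reach is approached as far as the arm can. A call with a number of a shift or a turn outside -1 to 1 is refused whole. A call with a gripper value outside its range is refused whole. OPENING is the gripper command: -1 is shut, 1 is fully open, values between are in proportion, set as the call begins (- or left out, the last holds). The fingers move at their own pace and stop on an object; FORCE is the grip in N (left out, the last holds). Time passes only in rows, so rows that do not move let the fingers close, or fill a call up. It gives the time, the measured TCP pose, the force, the opening and the grip force at its end, in the units of the state.
- r.read_state(): the state, without advancing time (a new reading comes with each control period).
- eyes.camera(name): name is "scene" or "top" or "wrist"; returns a dict with "pixels" (400x640x3 uint8, red, green, blue), "fx", "fy", "cx", "cy" (pixels), "D" ([k1, k2, p1, p2, k3] as OpenCV has them; the pictures are not rectified), "extrinsics" (4x4, takes a point from camera to world coordinates). Camera axes: x right, y down, z forward; pixel columns grow to the right and rows downward; lengths in m; the calibration is good to about 2 mm. A picture is of the moment at which its call begins. There is no depth.
- job.close_job(): hands the job in; it is judged then, once.
The state is a dict: "time": time; "joint_positions": joint angles; "joint_vel": joint speeds; "joint_torque": joint torques, N m; "ee_pos": TCP position; "eef_rot": TCP orientation; "ft_force": force on the tool from outside, world axes, zero at the start; "torque": the same for the moment, N m; "width": finger opening in m; "grip_force": force on a finger pad.
Only numpy, scipy, OpenCV 4.12 (cv2) and the standard library are available. Lean on these libraries where they do the work, as an engineer would, in place of code of your own. Each camera call takes 0.05 s, during which the arm holds its last target. There are 200 camera calls.

### The job

Turn the flat round cheese on the slatted ripening rack over with the spatula, so that the side that lay on the slats faces up and the cheese again lies flat across both slats. Do not touch the cheese with the gripper. Then lay the spatula back as it lay, its handle across the wooden rest and its blade on the counter, and let go of it; leave the two jars and the loose white cheese drum where they stand.

Things in the scene. Friction and masses are not known exactly. Their poses are not given: they have to be found in the camera images.
- cheese: flat round cheese, 90 mm across, 14 mm thick, about 0.11 kg; origin in its middle. Its z axis points up at the start and must end pointing down (ribbed mat print on the -z face, the other smooth). Starts across the slats near the rack's +y end. Lifted by its +y rim, it pivots about its far rim on the slats' inner edges (37 mm from its centre), stands between them, then topples if pushed on.
- rack: fixed wooden rack: two slats along its y, each 210 mm long, 12 mm wide, 24 mm high, inner faces at x = -26 and +26 mm; the gap is open at both ends. Three cross feet 5 mm high lie in the gap (y = -90, 0, +90 mm). Origin mid-rack on the counter, z up; +y is the left end seen from the robot. A turned cheese lies about 75 mm nearer the -y end.
- spatula: cranked spatula, 0.12 kg: flat steel blade 36 mm wide (x), y = -55 to -130 mm, 2.5 mm thick; round 8 mm neck rising from y = -48 to -30 mm; straight wooden handle y = -23 to +107 mm, 16 mm wide, 14 mm high, centreline 55 mm above the blade's underside. Origin under the grip point, level with the blade's underside, z up. Starts blade flat on the counter, handle on the rest.
- spatula_grip (a point): point on the handle's centreline, 55 mm above the blade's underside, near the centre of mass: a good place to grip, across the handle's 16 mm. At the start it is 70 mm from the rest's middle, towards the blade
- spatula_tip (a point): middle of the blade's front edge, 130 mm from the grip point along -y and 1.25 mm above the blade's underside
- spatula_bearing (a point): point on the underside of the handle, 70 mm from the grip point along +y and 48 mm above the blade's underside; it lies on the rest at the start
- rest: wooden rest fixed on the counter: a block 90 mm long (x), 24 mm wide (y), its flat top 48 mm high, with a cheek at each end rising to 62 mm; 54 mm free between the cheeks. Origin in its middle, on the counter; x along the block, z up. The spatula's handle lies across it along y, the blade towards the rest's -y.
- honey_jar: glass honey jar, 71 mm wide, 110 mm high, standing on the counter beyond the rack; origin under its middle. A bystander
- jam_jar: glass jam jar, 75 mm wide, 112 mm high, standing on the counter beyond the rack; origin under its middle. A bystander
- crottin: loose whitish cheese drum, 63 mm wide, 72 mm high, beyond the spatula; origin under its middle. A bystander

How it is judged:
On the way, in this order (a step that is already met when the one before it is completed fails the run):
1. the cheese is tipped up by the spatula (angle between cheese's own z axis and vertical between 0.6 and 2.5 rad and contact force between spatula and cheese above 0.05 N), for 0.05 s.
2. the cheese lies turned over, flat on the rack (angle between cheese's own z axis and vertical above 2.99 rad and z of cheese in the frame of rack below 0.036 m and linear speed of cheese below 0.03 m/s), for 0.2 s.
At the end, for the whole second after the job is handed in: Cheese at rest, upside down to 0.15 rad, 31 +/- 4 mm high on both slats, its centre within 20 mm of the midline and 90 mm of the middle. Spatula at rest, handle across the rest (bearing point at most 45 mm before, 30 mm behind its middle), level to 0.12 rad, blade tip under 8 mm high (angle between cheese's own z axis and vertical above 2.99 rad and z of cheese in the frame of rack between 0.027 and 0.035 m and x of cheese in the frame of rack between -0.02 and 0.02 m and y of cheese in the frame of rack between -0.09 and 0.09 m and linear speed of each of cheese, spatula below 0.02 m/s and z of spatula_bearing in the frame of rest between 0.042 and 0.054 m and x of spatula_bearing in the frame of rest between -0.028 and 0.028 m and y of spatula_bearing in the frame of rest between -0.045 and 0.03 m and height (world z) of spatula_tip below 0.008 m and angle between spatula's own z axis and vertical below 0.12 rad); the robot touches nothing.
It fails at once if the gripper or the arm touches the cheese (contact force between any of the fingers, the arm and cheese above 0.3 N).
It fails at once if a jar or the loose cheese drum is moved by more than 25 mm (distance of any of honey_jar, jam_jar, crottin from where it was at the start of the episode above 0.025 m).
It also fails if it takes over 61 s, if anything falls off the work surface, if the arm or the gripper's body presses on something with over 40 N, if the wrist force passes 120 N, or if a joint passes its speed limit or range.

## Working session

There is one attempt and no reset: what is moved stays moved. The work goes in short steps, Python scripts to look and compute and a shell command to move; the robot and the scene stay as the last step left them, time stands still between calls to the robot, and variables do not carry over. Pictures are saved under pics/ and viewed, at most 10 in all, crops included, and the job is handed in when it is done.

```bash
mkdir -p pics; python3 - <<'E'
from bench import r,eyes,job
import cv2,numpy as np,json
s=r.read_state();print(s['time'],s['ee_pos'],s['eef_rot'],s['width'])
for n in ['scene','top']:
    c=eyes.camera(n);cv2.imwrite(f'pics/{n}0.png',c['pixels'][:,:,::-1])
    print(n,c['fx'],c['cx'],c['cy'],c['D'],np.round(c['extrinsics'],3).tolist())
E
```

```text
0.0 [ 0.28180142 -0.55771485  0.40393881] [ 9.72760257e-01  2.31812339e-01 -2.02596211e-04 -6.92880726e-04] 0.0869741802171684
scene 383.72143676408615 318.7816581732476 202.04025383602234 [-0.00322017  0.          0.          0.          0.        ] [[-0.676, -0.451, 0.583, 0.046], [-0.736, 0.394, -0.55, 0.398], [0.018, -0.801, -0.599, 0.657], [0.0, 0.0, 0.0, 1.0]]
top 399.5166756604434 319.9542364774125 195.99597625471546 [-0.07101919  0.          0.          0.          0.        ] [[0.023, -0.988, 0.154, 0.436], [-1.0, -0.023, 0.003, -0.133], [0.001, -0.154, -0.988, 1.2], [0.0, 0.0, 0.0, 1.0]]
```

View pics/scene0.png

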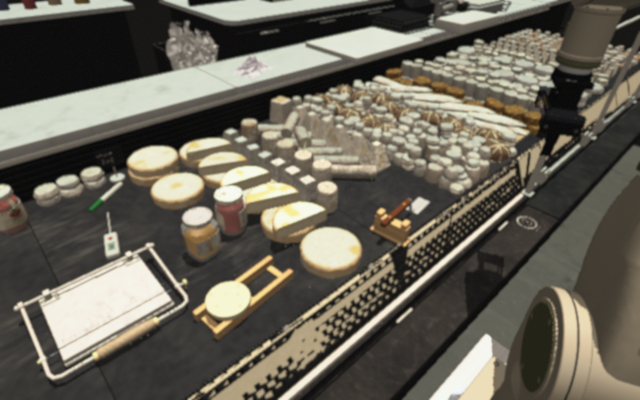

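View pics/top0.png

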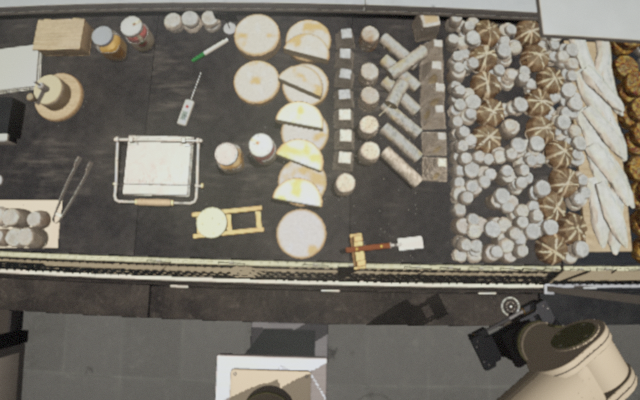

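The scene view shows the rack with cheese at (228,300) and the spatula near (400,212). In the top view the rack is at (193–262, 207–237), the cheese at (211,222), the spatula at (346–424, 245) and the jars at (228,155) and (262,148). I'll enlarge these areas.

```bash
cat > h.py <<'E'
from bench import r,eyes,job
import cv2,numpy as np
from scipy.spatial.transform import Rotation as R
def px2w(c,uv,z):
    K=np.array([[c['fx'],0,c['cx']],[0,c['fy'],c['cy']],[0,0,1.]])
    n=cv2.undistortPoints(np.array([[uv]],float),K,np.array(c['D'],float))[0,0]
    E=np.array(c['extrinsics']);d=E[:3,:3]@[n[0],n[1],1];o=E[:3,3]
    return o+d*(z-o[2])/d[2]
def w2px(c,p):
    K=np.array([[c['fx'],0,c['cx']],[0,c['fy'],c['cy']],[0,0,1.]])
    E=np.linalg.inv(c['extrinsics'])
    return cv2.projectPoints(np.array(p,float).reshape(-1,1,3),cv2.Rodrigues(E[:3,:3])[0],E[:3,3],K,np.array(c['D'],float))[0][:,0]
E
python3 - <<'E'
from h import *
c=eyes.camera('top');p=c['pixels'][:,:,::-1]
a=cv2.resize(p[195:250,180:280],None,fx=8,fy=5.4,interpolation=3)
a=cv2.resize(p[200:237,185:265],None,fx=10,fy=8,interpolation=3)[:296]
b=cv2.resize(p[230:267,345:425],None,fx=10,fy=8,interpolation=3)[:296]
cv2.imwrite('pics/crop.png',np.vstack([a,b]))
for n,u,z in [('rackL',(193,222),.024),('rackR',(262,219),.024),('cheese',(211,222),.038),('tip',(424,242),.003),('bladeback',(399,244),.003),('hend',(346,249),.062),('rest',(359,250),.05),('jar1',(228,150),.11),('jar2',(262,143),.11),('bigcheese',(301,232),.03),('drum',(345,180),.07)]:print(n,np.round(px2w(c,u,z),3))
E
```

```text
rackL [0.532 0.246 0.024]
rackR [0.546 0.04  0.024]
cheese [0.533 0.188 0.038]
tip [ 0.49  -0.444  0.003]
bladeback [ 0.483 -0.369  0.003]
hend [ 0.463 -0.207  0.062]
rest [ 0.462 -0.245  0.05 ]
jar1 [0.731 0.133 0.11 ]
jar2 [0.754 0.038 0.11 ]
bigcheese [ 0.511 -0.077  0.03 ]
drum [ 0.66  -0.201  0.07 ]
```

View pics/crop.png

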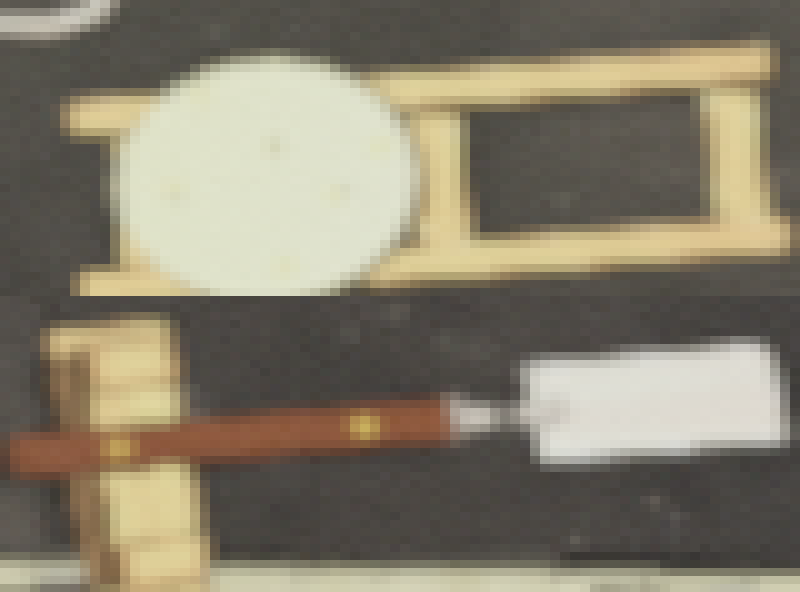

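The crop shows the rack's slat ends (left midline about (68,201), right (785,150)) and the cheese centre at (265,178). The spatula tip is at (782,395), the brass pins at (365,428) and (120,447), and the handle front at (447,420).

```bash
python3 - <<'E'
from h import *
c=eyes.camera('top')
P={}
for n,u,z in [('rackL',(191.8,225.1),.024),('rackR',(263.5,218.75),.024),('cheese',(211.5,222.25),.038),('tip',(423.2,242.4),.0025),('bb',(397.7,244.5),.0025),('hend',(346,249.9),.062),('hfront',(389.7,245.5),.062),('pin1',(381.5,246.5),.062),('pin2',(357,248.9),.062)]:
    P[n]=px2w(c,u,z);print(n,np.round(P[n],4))
f=lambda a,b:(np.linalg.norm((P[a]-P[b])[:2]),np.degrees(np.arctan2(*(P[a]-P[b])[:2])))
for a,b in [('rackL','rackR'),('tip','bb'),('hend','hfront'),('pin2','pin1'),('hend','tip'),('cheese','rackL')]:print(a,b,f(a,b))
s=r.read_state();print(R.from_quat(s['eef_rot']).as_matrix().round(3).tolist())
E
```

```text
rackL [0.523  0.2486 0.024 ]
rackR [0.5473 0.0358 0.024 ]
cheese [0.5318 0.1862 0.038 ]
tip [ 0.4893 -0.4419  0.0025]
bb [ 0.4815 -0.365   0.0025]
hend [ 0.4609 -0.2068  0.062 ]
hfront [ 0.4759 -0.3307  0.062 ]
pin1 [ 0.4726 -0.3073  0.062 ]
pin2 [ 0.4644 -0.2379  0.062 ]
rackL rackR (np.float64(0.21417401923107193), np.float64(-6.5213055773516695))
tip bb (np.float64(0.0772852036388546), np.float64(174.23365608691145))
hend hfront (np.float64(0.12479638645024006), np.float64(-6.915493867140514))
pin2 pin1 (np.float64(0.06995001224209713), np.float64(-6.75784155389997))
hend tip (np.float64(0.23683606966665574), np.float64(-6.870031009755254))
cheese rackL (np.float64(0.0630357334661457), np.float64(171.9118675124423))
[[0.893, 0.451, -0.0], [0.451, -0.893, 0.001], [-0.0, -0.001, -1.0]]
```

```bash
python3 -m inch '[[0,0,0,0,0,-1],[0,0,0,0,0,-1],[0,0,0,0,0,-1],[0,0,0,0,0,-1],[0,0,0,0,0,-1]]' 1
python3 -m inch '[[0,0,0,0,0,-1],[0,0,0,0,0,-1],[0,0,0,0,0,-1],[0,0,0,0,0,-1],[0,0,0,0,0,-1]]'
python3 -m inch '[[0.6,0.6,0,0,0,-0.2],[0.6,0.6,0,0,0,0],[0.6,0.6,0,0,0,0],[0.6,0.6,0,0,0,0],[0.6,0.6,0,0,0,0]]'
python3 -m inch '[[0.6,0.6,0.3,0,0,0],[0.6,0.6,0.3,0,0,0],[0.6,0.6,0.4,0,0,0],[0.6,0.6,0.4,0,0,0],[0.2,0.1,0.4,0,0,0]]'
python3 - <<'E'
from h import *
s=r.read_state();print(s['ee_pos'],R.from_quat(s['eef_rot']).as_matrix().round(3).tolist())
c=eyes.camera('wrist');cv2.imwrite('pics/w1.png',c['pixels'][:,:,::-1])
print(np.round(c['extrinsics'],3).tolist())
print(w2px(c,[[.473,-.3085,.062],[.4893,-.4419,.0025]]))
E
```

```text
time: 0.62
ee_pos: [0.2818, -0.5578, 0.4045]
eef_rot: [0.859, 0.511, 0.0, -0.0]
ft_force: [-0.3, 0.2, 0.3]
width: 0.0868
grip_force: 0.0
time: 1.03
ee_pos: [0.2818, -0.5578, 0.4045]
eef_rot: [0.67, 0.743, 0.0, -0.0]
ft_force: [-0.3, 0.2, 0.1]
width: 0.087
grip_force: 0.0
time: 1.45
ee_pos: [0.3878, -0.4233, 0.4047]
eef_rot: [0.663, 0.749, -0.0, -0.0]
ft_force: [1.1, -0.7, -0.5]
width: 0.087
grip_force: 0.0
time: 1.87
ee_pos: [0.4772, -0.3041, 0.3323]
eef_rot: [0.661, 0.751, 0.001, 0.0]
ft_force: [-0.4, 1.2, 0.4]
width: 0.0874
grip_force: 0.0
[ 0.47724259 -0.30410526  0.33228408] [[-0.127, 0.992, 0.002], [0.992, 0.127, 0.002], [0.002, 0.002, -1.0]]
[[0.992, 0.123, 0.034, 0.469], [0.128, -0.962, -0.24, -0.239], [0.003, 0.242, -0.97, 0.313], [0.0, 0.0, 0.0, 1.0]]
[[311.83798401 214.41519143]
 [312.60489095 325.96063544]]
```

View pics/w1.png

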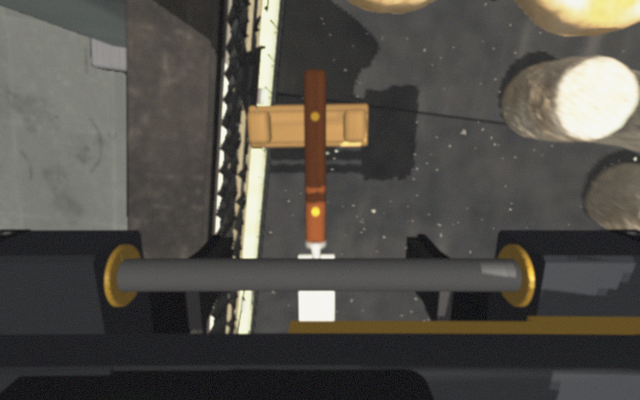

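Wrist view: the pins are at (315.5,211.5) and (315,116.5), and the blade front is at (317,321). The rail lies close to the left finger, so I'll descend with the fingers half closed.

```bash
python3 - <<'E'
from h import *
c=eyes.camera('wrist')
a=px2w(c,(315.5,211.5),.062);b=px2w(c,(315,116.5),.062);t=px2w(c,(317,321.5),.0025)
print(a,b,t,np.linalg.norm(a-b),np.degrees(np.arctan2(-(b-a)[0],(b-a)[1])),np.linalg.norm((a-t)[:2]),np.degrees(np.arctan2((t-b)[0],(b-t)[1])))
print('rest',px2w(c,(309,125),.048),'rail',px2w(c,(258,200),0.0),px2w(c,(258,200),0.06))
s=r.read_state();M=R.from_quat(s['eef_rot']).as_matrix()
g=np.array([a[0],a[1],.055]);print((M.T@(g-s['ee_pos'])-[0,0,.164])/.04)
E
```

```text
[ 0.47275213 -0.30425886  0.062     ] [ 0.46379173 -0.2363608   0.062     ] [ 0.48996104 -0.43300141  0.0025    ] 0.06848674621502475 7.517791739942844 0.12988761241055954 7.580489518744735
rest [ 0.45995999 -0.24283262  0.048     ] rail [ 0.42008327 -0.31660112  0.        ] [ 0.42920335 -0.30149682  0.06      ]
[ 0.03824605 -0.01687049  2.78026475]
```

```bash
python3 -m inch '[[0,0,0,0,0,0],[0.04,0,0.4,0,0,0],[0,0,0.6,0,0,0],[0,0,0.6,0,0,0],[0,0,0.4,0,0,0]]' -0.1 60
python3 -m inch '[[0,0,0.4,0,0,0],[0,0,0.3,0,0,0],[0,0,0.08,0,0,0],[0,0,0,0,0,0],[0,0,0,0,0,0]]'
python3 -m inch '[[0,0,0,0,0,0],[0,0,0,0,0,0],[0,0,0,0,0,0],[0,0,0,0,0,0],[0,0,0,0,0,0]]' -1 60
python3 -c "
from h import *
s=r.read_state();print(s['ee_pos'],R.from_quat(s['eef_rot']).as_matrix().round(4).tolist(),s['width'],s['grip_force'])"
```

```text
time: 2.38
ee_pos: [0.4725, -0.3098, 0.252]
eef_rot: [0.664, 0.748, -0.0, 0.0]
ft_force: [0.6, -0.0, 1.3]
width: 0.0613
grip_force: 0.0
time: 2.8
ee_pos: [0.4738, -0.3086, 0.2226]
eef_rot: [0.663, 0.748, -0.0, 0.001]
ft_force: [-0.5, 0.0, 0.1]
width: 0.04
grip_force: 0.0
time: 3.22
ee_pos: [0.4738, -0.3079, 0.222]
eef_rot: [0.663, 0.749, 0.0, 0.0]
ft_force: [0.2, 0.9, 1.6]
width: 0.0155
grip_force: 60.0
[ 0.47382439 -0.30790811  0.22195568] [[-0.1207, 0.9927, 0.0008], [0.9927, 0.1207, -0.0005], [-0.0006, 0.0007, -1.0]] 0.015451510163484793 59.97163759544492
```

```bash
python3 -m inch '[[0,0,-0.3,0,0,0],[0,0,-0.6,0,0,0],[0,0,-0.8,0,0,0],[0,0,-0.8,0,0,0],[0,0,-0.8,0,0,0]]'
python3 -m inch '[[0.5,0.1,-0.5,0,0,0],[0.8,0.15,-0.2,0,0,0],[0.95,0.15,0,0,0,0],[0.95,0.15,0,0,0,0],[0.95,0.15,0,0,0,0]]'
python3 -m inch '[[0.95,0.15,0,0,0,0],[0.95,0.15,0,0,0,0],[0.95,0.15,0,0,0,0],[0.95,0.15,0,0,0,0],[0.95,0.15,0,0,0,0]]'
python3 -m inch '[[0.95,0.15,0,0,0,0],[0.95,0.15,0,0,0,0],[0.95,0.15,0,0,0,0],[0.95,0.15,0,0,0,0],[0.95,0.15,0,0,0,0]]'
python3 -m inch '[[0.8,0.15,0,0,0,0],[0.5,0.1,0,0,0,0],[0.3,0.1,0,0,0,0],[0,0,0,0,0,0],[0,0,0,0,0,0]]'
python3 - <<'E'
from h import *
s=r.read_state();print(s['ee_pos'],R.from_quat(s['eef_rot']).as_matrix().round(4).tolist(),s['width'])
c=eyes.camera('wrist');t=eyes.camera('top')
p=cv2.resize(t['pixels'][120:245,100:290],(800,526),interpolation=3)[:526]
w=c['pixels']
cv2.imwrite('pics/w2.png',w[:,:,::-1]);cv2.imwrite('pics/t2.png',p[:,:,::-1])
print(px2w(t,(152,202),.02),px2w(t,(117,205),.0),px2w(t,(200,205),0))
E
```

```text
time: 3.63
ee_pos: [0.4734, -0.3075, 0.3558]
eef_rot: [0.663, 0.749, 0.0, -0.0]
ft_force: [1.2, -1.4, -1.3]
width: 0.0155
grip_force: 60.0
time: 4.05
ee_pos: [0.4809, -0.1378, 0.3825]
eef_rot: [0.663, 0.748, -0.0, 0.0]
ft_force: [1.9, 0.3, -0.8]
width: 0.0154
grip_force: 60.0
time: 4.47
ee_pos: [0.4876, 0.0545, 0.3825]
eef_rot: [0.663, 0.749, -0.0, 0.001]
ft_force: [0.3, -0.1, -1.6]
width: 0.0152
grip_force: 60.0
time: 4.88
ee_pos: [0.4946, 0.2464, 0.3824]
eef_rot: [0.663, 0.748, 0.0, 0.001]
ft_force: [1.1, 0.1, -0.8]
width: 0.0152
grip_force: 60.0
time: 5.3
ee_pos: [0.501, 0.3103, 0.3818]
eef_rot: [0.663, 0.749, -0.0, -0.0]
ft_force: [0.5, -0.6, -1.3]
width: 0.0149
grip_force: 60.0
[0.50095961 0.31028326 0.38182845] [[-0.1219, 0.9925, -0.0004], [0.9925, 0.1219, -0.0002], [-0.0002, -0.0004, -1.0]] 0.01492413084661556
[0.58962174 0.37703732 0.02      ] [0.58015931 0.49602113 0.        ] [0.5866493  0.23539069 0.        ]
```

View pics/t2.png

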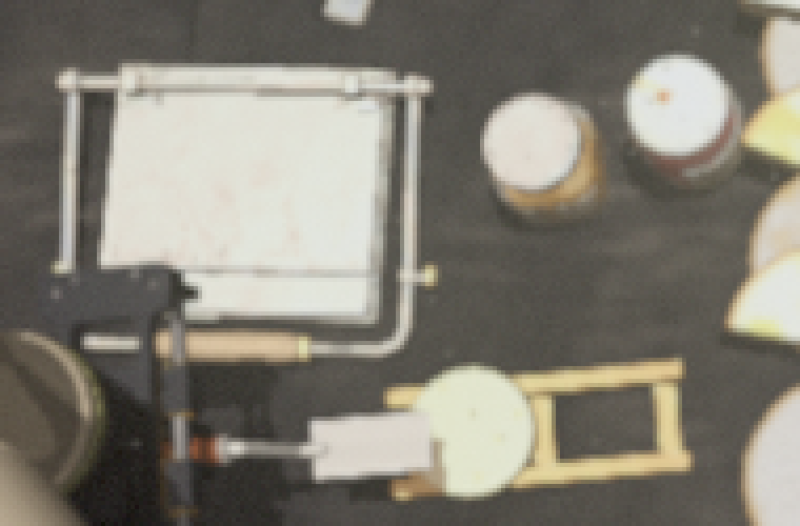

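View pics/w2.png

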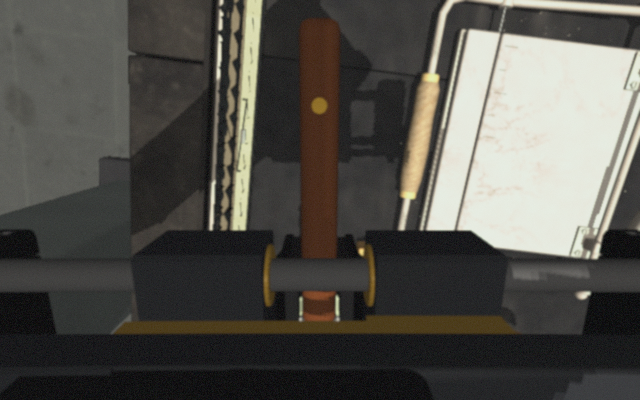

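The top view shows the blade over the rack's left end with its tip at crop (432,440). The tray handle at x≈0.59 is clear of the path. In the wrist view the handle is square in the grip. Next I'll work out the lateral offset.

```bash
python3 - <<'E'
from h import *
t=eyes.camera('top');s=r.read_state();M=R.from_quat(s['eef_rot']).as_matrix()
f=800/190;g=526/125
q=lambda x,y:((x+.5)/f+100-.5,(y+.5)/g+120-.5)
tip=px2w(t,q(432,440),.16);bk=px2w(t,q(312,450),.16)
print('tip',tip,'back',bk,'pred',s['ee_pos']-M[:,0]*.13)
# rack: far slat left (386,396) right (683,368); near left (395,492) right (692,460)
L=px2w(t,q(390,444),.024);Rr=px2w(t,q(687,414),.024);C=px2w(t,q(472,430),.038)
u=(L-Rr)/np.linalg.norm(L-Rr);O=(L+Rr)/2;n=np.array([u[1],-u[0],0])
print('L,R',L,Rr,np.linalg.norm(L-Rr),'yaw',np.degrees(np.arctan2(-u[0],u[1])))
for k,p in [('cheese',C),('tip',tip),('back',bk),('pred',s['ee_pos']-M[:,0]*.13)]: print(k,'rack x,y',(p-O)@n,(p-O)@u)
E
```

```text
tip [0.51607413 0.17693228 0.16      ] back [0.50778279 0.25244091 0.16      ] pred [0.5170642  0.17964937 0.38190156]
L,R [0.52290689 0.24724544 0.024     ] [0.54945371 0.0380276  0.024     ] 0.21089532242181475 yaw 7.231391483589225
cheese rack x,y 0.002410023355288678 0.043015977995489674
tip rack x,y -0.015629205974679167 0.03655387148393921
back rack x,y -0.014349810688856275 0.11250558003376239
pred rack x,y -0.014304987969338677 0.039124718990172225
```

```bash
python3 -m inch '[[0.3,0,0,0,0,0],[0.6,0.1,0,0,0,0],[0.6,0.17,0,0,0,0],[0.5,0.1,0,0,0,0],[0.2,0,0,0,0,0]]'
python3 -m inch '[[0,0,0.4,0,0,0],[0,0,0.8,0,0,0],[0,0,0.9,0,0,0],[0,0,0.8,0,0,0],[0,0,0.4,0,0,0]]'
python3 -m inch '[[0,0,0.2,0,0,0],[0,0,0.1,0,0,0],[0,0,0.05,0,0,0],[0,0,0,0,0,0],[0,0,0,0,0,0]]'
cat >> h.py <<'E'
def tip():
    s=r.read_state();M=R.from_quat(s['eef_rot']).as_matrix()
    O=np.array([.536,.1425,0]);a=np.radians(7);u=np.array([-np.sin(a),np.cos(a),0]);n=np.array([u[1],-u[0],0])
    p=s['ee_pos']-M[:,0]*.13+M[:,2]*(.222)
    print('t',s['time'],'tip rack mm',np.round(1e3*np.array([(p-O)@n,(p-O)@u,p[2]]),1),'M',M.round(3)[:,0],M.round(3)[:,2],'F',np.round(s['ft_force'],1),'T',np.round(s['torque'],2))
E
python3 -c "
from h import *
tip()"
```

```text
time: 5.87
ee_pos: [0.5046, 0.4017, 0.3815]
eef_rot: [0.662, 0.749, 0.0, -0.001]
ft_force: [-0.1, -0.8, -1.0]
width: 0.0151
grip_force: 60.0
time: 6.28
ee_pos: [0.5047, 0.3975, 0.2454]
eef_rot: [0.663, 0.748, -0.002, -0.0]
ft_force: [0.1, 0.6, -1.6]
width: 0.0155
grip_force: 60.0
time: 6.7
ee_pos: [0.5057, 0.3994, 0.237]
eef_rot: [0.663, 0.748, 0.001, 0.0]
ft_force: [-0.1, 0.1, -1.5]
width: 0.0156
grip_force: 60.0
t 6.7 tip rack mm [  1.4 128.9  14.9] M [-0.12   0.993  0.001] [ 0.002  0.001 -1.   ] F [-0.1  0.1 -1.5] T [-0.03 -0.04 -0.04]
```

Aligned. The insert is 129 → 55 mm, which is 1.85 units along −x.

```bash
python3 -m inch '[[-0.1,0,0,0,0,0],[-0.2,0,0,0,0,0],[-0.25,0,0,0,0,0],[-0.25,0,0,0,0,0],[-0.25,0,0,0,0,0]]'
python3 -m inch '[[-0.25,0,0,0,0,0],[-0.25,0,0,0,0,0],[-0.2,0,0,0,0,0],[-0.1,0,0,0,0,0],[0,0,0,0,0,0]]'
python3 - <<'E'
from h import *
tip()
t=eyes.camera('top')
p=cv2.resize(t['pixels'][190:250,170:280],(800,436),interpolation=3)
cv2.imwrite('pics/t3.png',p[:,:,::-1])
E
```

```text
time: 7.12
ee_pos: [0.5108, 0.3558, 0.2356]
eef_rot: [0.663, 0.748, -0.0, 0.0]
ft_force: [0.6, -0.6, -1.2]
width: 0.0152
grip_force: 60.0
time: 7.53
ee_pos: [0.5148, 0.3244, 0.2355]
eef_rot: [0.664, 0.748, -0.0, 0.0]
ft_force: [0.8, -0.5, -1.4]
width: 0.0156
grip_force: 60.0
t 7.5333 tip rack mm [ 0.8 53.  13.6] M [-0.119  0.993 -0.001] [ 0.    -0.001 -1.   ] F [ 0.8 -0.5 -1.4] T [-0.02 -0.17  0.  ]
```

View pics/t3.png

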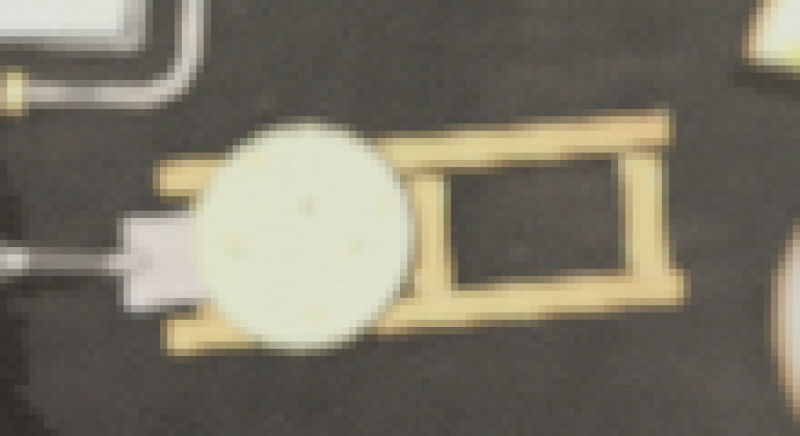

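The blade sits centred between the slats under the cheese, which hasn't moved: the blade's visible end is at (160,262) and the cheese centre at (303,235). Now the tipping arc.

```bash
python3 -m inch '[[0,0,-0.1,0,0,0],[0,0,-0.1,0,0,0],[-0.02,0,-0.13,0,0,0],[-0.03,0,-0.12,0,0,0],[-0.05,0,-0.12,0,0,0]]'
python3 -m inch '[[-0.06,0,-0.12,0,0,0],[-0.07,0,-0.11,0,0,0],[-0.08,0,-0.1,0,0,0],[-0.09,0,-0.09,0,0,0],[-0.1,0,-0.08,0,0,0]]'
python3 - <<'E'
from h import *
tip()
t=eyes.camera('scene')
p=cv2.resize(t['pixels'][230:350,170:310],(700,600),interpolation=3)
cv2.imwrite('pics/s3.png',p[:,:,::-1])
E
```

```text
time: 8.0
ee_pos: [0.5146, 0.3221, 0.2591]
eef_rot: [0.663, 0.749, 0.0, -0.0]
ft_force: [-0.2, 0.2, -1.4]
width: 0.0155
grip_force: 60.0
time: 8.42
ee_pos: [0.5167, 0.3054, 0.2787]
eef_rot: [0.663, 0.749, 0.0, 0.0]
ft_force: [-0.3, -0.1, -1.5]
width: 0.0156
grip_force: 60.0
t 8.4167 tip rack mm [ 0.6 34.  56.8] M [-0.121  0.993 -0.   ] [ 0. -0. -1.] F [-0.3 -0.1 -1.5] T [ 0.09 -0.08 -0.06]
```

View pics/s3.png

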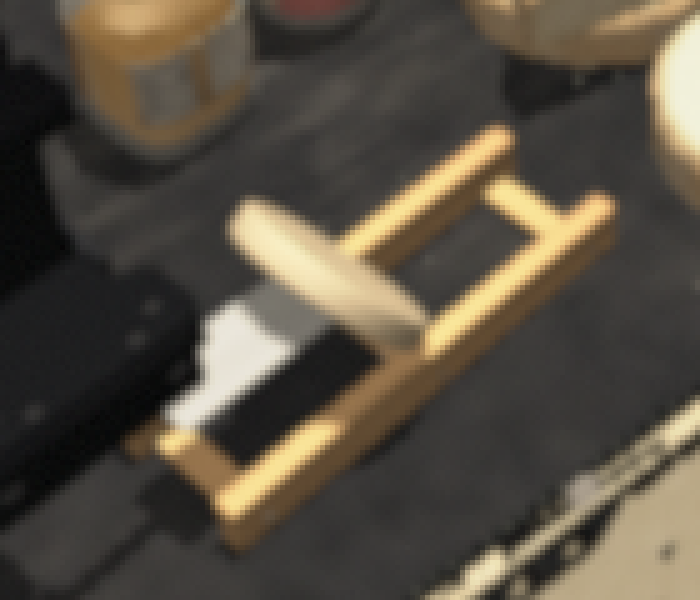

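The cheese is tipped well up on the blade (disc from (240,210) to (420,340)), with its pivot holding on the slats. I'll continue over the top.

```bash
python3 -m inch '[[-0.11,0,-0.07,0,0,0],[-0.12,0,-0.06,0,0,0],[-0.12,0,-0.05,0,0,0],[-0.12,0,-0.03,0,0,0],[-0.13,0,-0.02,0,0,0]]'
python3 -m inch '[[-0.13,0,-0.01,0,0,0],[-0.13,0,0,0,0,0],[-0.13,0,0,0,0,0],[-0.13,0,0,0,0,0],[-0.13,0,0,0,0,0]]'
python3 -m inch '[[-0.13,0,0,0,0,0],[-0.13,0,0,0,0,0],[-0.13,0,0,0,0,0],[0,0,0,0,0,0],[0,0,0,0,0,0]]'
python3 - <<'E'
from h import *
tip()
t=eyes.camera('scene')
p=cv2.resize(t['pixels'][230:350,170:310],(560,480),interpolation=3)
cv2.imwrite('pics/s4.png',p[:,:,::-1])
E
```

```text
time: 8.88
ee_pos: [0.5197, 0.2814, 0.2877]
eef_rot: [0.663, 0.749, -0.0, 0.0]
ft_force: [-0.2, -0.1, -1.6]
width: 0.0154
grip_force: 60.0
time: 9.3
ee_pos: [0.5227, 0.2556, 0.2878]
eef_rot: [0.663, 0.749, -0.0, 0.0]
ft_force: [-0.2, 0.6, -1.4]
width: 0.0158
grip_force: 60.0
time: 9.72
ee_pos: [0.5247, 0.2404, 0.288]
eef_rot: [0.663, 0.748, 0.0, 0.0]
ft_force: [-0.3, -0.1, -1.5]
width: 0.0154
grip_force: 60.0
t 9.7167 tip rack mm [  0.5 -31.5  66. ] M [-0.12   0.993 -0.   ] [ 0. -0. -1.] F [-0.3 -0.1 -1.5] T [-0.05 -0.08  0.02]
```

View pics/s4.png

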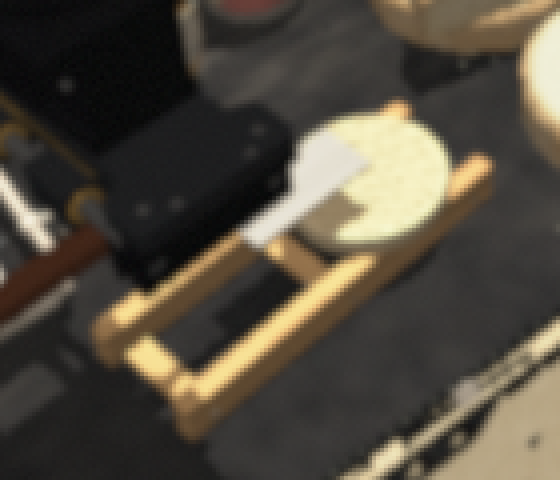

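The cheese lies turned over with the mat print up, centre about (372,180), under the hovering blade. Now I'll lift and carry the spatula back.

```bash
python3 -m inch '[[0,0,-0.4,0,0,0],[0,0,-0.7,0,0,0],[0,0,-0.7,0,0,0],[0,0,-0.5,0,0,0],[-0.3,-0.05,-0.06,0,0,0]]'
python3 -m inch '[[-0.7,-0.2,0,0,0,0],[-0.95,-0.2,0,0,0,0],[-0.95,-0.2,0,0,0,0],[-0.95,-0.2,0,0,0,0],[-0.95,-0.2,0,0,0,0]]'
python3 -m inch '[[-0.95,-0.2,0,0,0,0],[-0.95,-0.2,0,0,0,0],[-0.95,-0.2,0,0,0,0],[-0.95,-0.2,0,0,0,0],[-0.95,-0.2,0,0,0,0]]'
python3 -m inch '[[-0.95,-0.2,0,0,0,0],[-0.95,-0.2,0,0,0,0],[-0.7,-0.2,0,0,0,0],[-0.3,-0.1,0,0,0,0],[0,0,0,0,0,0]]'
python3 - <<'E'
from h import *
tip()
s=r.read_state();M=R.from_quat(s['eef_rot']).as_matrix()
print((M.T@(np.array([.4738,-.3079,.222])-s['ee_pos']))/.04)
t=eyes.camera('top')
p=cv2.resize(t['pixels'][195:245,180:280],(600,300),interpolation=3)
q=cv2.resize(t['pixels'][220:270,335:435],(600,300),interpolation=3)
cv2.imwrite('pics/t5.png',np.vstack([p,q])[:,:,::-1])
# cheese by colour contrast: rack slats' edges unchanged; whitish pixels
h=cv2.cvtColor(t['pixels'],cv2.COLOR_RGB2HSV)[195:245,185:270];m=(h[...,2]>190)&(h[...,1]<60)
n,_,st,ce=cv2.connectedComponentsWithStats(m.astype(np.uint8));k=1+st[1:,4].argmax()
print(st[k],ce[k]+[185,195]);C=px2w(t,ce[k]+[185,195],.038);a=np.radians(7);d=C[:2]-[.536,.1425]
print('cheese rack',d@[np.cos(a),np.sin(a)],d@[-np.sin(a),np.cos(a)])
E
```

```text
time: 10.18
ee_pos: [0.5237, 0.2318, 0.3867]
eef_rot: [0.662, 0.75, 0.003, 0.001]
ft_force: [0.3, 0.1, -1.4]
width: 0.0152
grip_force: 60.0
time: 10.6
ee_pos: [0.5055, 0.0439, 0.3825]
eef_rot: [0.663, 0.749, 0.0, 0.0]
ft_force: [1.2, 0.1, -0.6]
width: 0.0154
grip_force: 60.0
time: 11.02
ee_pos: [0.4889, -0.1497, 0.3827]
eef_rot: [0.663, 0.749, 0.0, 0.0]
ft_force: [1.5, -0.4, -1.1]
width: 0.0158
grip_force: 60.0
time: 11.43
ee_pos: [0.4745, -0.27, 0.382]
eef_rot: [0.665, 0.747, -0.0, -0.0]
ft_force: [0.6, -0.3, -1.9]
width: 0.0152
grip_force: 60.0
t 11.4333 tip rack mm [-112.2 -532.   160. ] M [-0.116  0.993 -0.   ] [-0.001 -0.    -1.   ] F [ 0.6 -0.3 -1.9] T [-0.01 -0.06 -0.05]
[-0.93657585 -0.12575045  3.9991543 ]
[ 42  10  30  30 719] [241.42141864 219.72183588]
cheese rack 9.133273574486732e-05 -0.044432937537878664
```

The cheese sits at rack x≈0, y≈−44 mm, which is within limits. Lowering the spatula.

```bash
python3 -m inch '[[-0.3,-0.03,0,0,0,0],[-0.4,-0.05,0.3,0,0,0],[-0.24,-0.04,0.6,0,0,0],[0,0,0.7,0,0,0],[0,0,0.7,0,0,0]]'
python3 -m inch '[[0,0,0.6,0,0,0],[0,0,0.5,0,0,0],[0,0,0.25,0,0,0],[0,0,0.1,0,0,0],[0,0,0,0,0,0]]'
python3 -c "
from h import *
tip();s=r.read_state();M=R.from_quat(s['eef_rot']).as_matrix()
print(s['ee_pos'],(M.T@(np.array([.4738,-.3079,.222])-s['ee_pos']))/.04)"
```

```text
time: 11.9
ee_pos: [0.4759, -0.3044, 0.2898]
eef_rot: [0.663, 0.749, 0.0, 0.001]
ft_force: [-0.2, -0.4, -2.2]
width: 0.0153
grip_force: 60.0
time: 12.32
ee_pos: [0.4757, -0.3043, 0.2322]
eef_rot: [0.663, 0.749, 0.0, -0.0]
ft_force: [-0.9, 0.2, -0.6]
width: 0.0153
grip_force: 60.0
t 12.3167 tip rack mm [-114.3 -566.    10.2] M [-0.122  0.993  0.001] [-0.     0.001 -1.   ] F [-0.9  0.2 -0.6] T [-0.02 -0.09 -0.05]
[ 0.47571449 -0.30425387  0.23224355] [-0.08477303 -0.05859232  0.25604999]
```

```bash
python3 -m inch '[[-0.05,-0.05,0.1,0,0,0],[0,0,0.1,0,0,0],[0,0,0.05,0,0,0],[0,0,0,0,0,0],[0,0,0,0,0,0]]'
python3 -c "
from h import *
tip()"
```

```text
time: 12.73
ee_pos: [0.4736, -0.3071, 0.2226]
eef_rot: [0.663, 0.749, 0.0, 0.0]
ft_force: [-1.4, -0.8, 0.0]
width: 0.0157
grip_force: 60.0
t 12.7333 tip rack mm [-116.8 -568.7    0.7] M [-0.121  0.993 -0.   ] [ 0. -0. -1.] F [-1.4 -0.8  0. ] T [-0.06 -0.15  0.  ]
```

```bash
python3 -m inch '[[0,0,0.01,0,0,0],[0,0,0,0,0,0],[0,0,0,0,0,0],[0,0,0,0,0,0],[0,0,0,0,0,0]]' -0.2
python3 -m inch '[[0,0,-0.1,0,0,0],[0,0,-0.3,0,0,0],[0,0,-0.6,0,0,0],[0,0,-0.8,0,0,0],[0,0,-0.8,0,0,0]]'
python3 -m inch '[[0,0,-0.8,0,0,0],[0,0,-0.6,0,0,0],[0,0,0,0,0,0],[0,0,0,0,0,0],[0,0,0,0,0,0]]'
python3 - <<'E'
from h import *
t=eyes.camera('scene');w=eyes.camera('wrist')
p=cv2.resize(t['pixels'][180:350,170:450],(640,388),interpolation=3)
cv2.imwrite('pics/f.png',np.vstack([cv2.resize(w['pixels'][0:340],(400,212)).repeat(1,0) if 0 else np.hstack([cv2.resize(w['pixels'][:330],(400,206)),np.zeros((206,240,3),np.uint8)]),p])[:,:,::-1])
E
```

```text
time: 13.15
ee_pos: [0.4736, -0.3071, 0.2221]
eef_rot: [0.663, 0.749, 0.0, 0.0]
ft_force: [-0.7, 0.5, -0.3]
width: 0.0336
grip_force: 0.0
time: 13.57
ee_pos: [0.4733, -0.3068, 0.3279]
eef_rot: [0.663, 0.749, 0.0, -0.0]
ft_force: [1.2, -0.9, 0.1]
width: 0.0347
grip_force: 0.0
time: 13.98
ee_pos: [0.4733, -0.3069, 0.382]
eef_rot: [0.663, 0.749, -0.0, -0.0]
ft_force: [-0.4, 1.0, -0.3]
width: 0.0347
grip_force: 0.0
```

View pics/f.png

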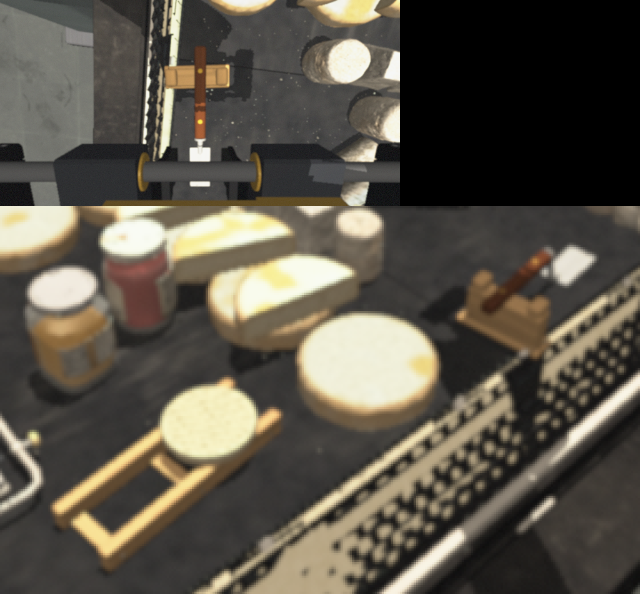

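The spatula lies across the rest between the cheeks with the gripper clear of it (handle about (200,90) in the wrist crop). The cheese lies flat with its print up at (208,422), and the jars stand where they were.

```bash
python3 -c "
from bench import job
print(job.close_job())"
```

```text
the job is handed in; nothing more can be done
None
```

I turned the cheese over: it lies flat across both slats with the ribbed side up, the spatula is back on its rest and released, and the job is handed in (no verdict was returned).

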